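# Angle a frame profile past the post into its bay

### The arm

A 6-joint arm with a two-finger parallel gripper is mounted at the origin on the work surface. World frame = base frame: x ahead of the robot, y to its left, z up, the work surface at z = 0. Lengths are in m, angles in degrees, forces in N, time in s.
With the tool pointing down it reaches from about 0.325 to 0.775 m from the base axis. Payload 5.5 kg.
Tool frame: the origin (TCP) lies at the centre of the arm's flange, where the gripper is bolted on; the fingertips stand 173 mm ahead of it and the grasp point (between the pads) lies 155 mm ahead of it (robot.tcp_to_tips is the distance from the TCP to the fingertips, in m); y points along the fingers, z is the direction in which the jaws open and shut, and the axes are right-handed (so a half turn about y gives the same grasp; the last joint's range is limited). The gripper opens to 85 mm and grips with 20 to 120 N. Pads are 22 mm wide; open, the fingers measure 114 mm over their backs; the gripper's body (76 mm by 85 mm) begins 54 mm behind the grasp point. The pads swing forward as they close: fully open they stand 13 mm farther back than shut.
Start: joints at [-80.025, 5.22, 70.514, -0, 104.267, -3.249], TCP at [0.137, -0.584, 0.405] pointing down, gripper open.
Joint ranges: [-164.24, 164.24], [-49.07, 125.15], [9.68, 141.18], [-86.29, 266.29], [3.28, 154.24], [-151.56, 151.56]. Speed limits (degrees/s): [147.25, 147.25, 172.46, 180, 180, 180].

### API

Orientations are given as [roll, pitch, yaw] about the fixed x, y, z axes, in that order (R = Rz(yaw) Ry(pitch) Rx(roll)).
In Python, from rig import monitor, grab_frame, ticket, robot gives the robot as it stands.
- The arm moves only by the shell command python3 -m handwheel 'ROWS'. ROWS is JSON, a list of rows, each a list of 7 numbers: the finger opening in mm, from 0 to 85.4, then the shift along the tool's x, y, z as a fraction of full scale, then the turn, a rotation vector about the tool's x, y, z as a fraction of full scale. A call has exactly 8 rows; each row is the pose to reach, as a shift and turn from the pose measured when the call began, along the tool's axes at that moment, turning the shorter way round; what a row does not reach only later rows make up. Full scale, the value 1, is 250 mm for a shift and 2 pi rad for a turn. A row lasts 1/10 s, in which the tool goes at most 50 mm and 8.59 degrees, less where a joint would pass 70% of its speed; a pose out of reach is approached as far as the arm can. A call with a number of a shift or a turn outside -1 to 1 is refused whole. A call with a gripper value outside its range is refused whole. The fingers move at their own pace and stop on an object; the grip force is fixed at half the most. Time passes only in rows, so rows that repeat a pose let the fingers close, or fill a call up. It gives the time, the measured TCP pose, the force and the opening at its end, in the units of the state.
- monitor.read_state(): the state, without advancing time (a new reading comes with each control period).
- grab_frame(name): name is "scene" or "top" or "wrist"; returns a dict with "color" (384x512x3 uint8, red, green, blue), "K" (3x3 intrinsics, pixels), "R" (3x3) and "t" (3): a world point X has camera coordinates R X + t. Camera axes: x right, y down, z forward; pixel columns grow to the right and rows downward; lengths in m; the calibration is good to about 2 mm. A picture is of the moment at which its call begins. There is no depth.
- ticket.hand_in(): hands the job in, once; it reports no verdict.
The state is a dict: "t": time; "joints": joint angles; "joint_vel": joint speeds; "joint_efforts": joint torques, N m; "tcp_pos": TCP position; "ee_rot": TCP orientation; "contact_force": force on the tool from outside, world axes, zero at the start; "torque": the same for the moment, N m; "width": finger opening in m.
Only numpy, scipy, OpenCV 4.12 (cv2) and the standard library are available. Lean on these libraries where they do the work, as an engineer would, in place of code of your own. Each camera call takes 0.05 s, during which the arm holds its last target.

### The job

Put the loose aluminium profile away in the low plywood bay by pushing it along the bench, never lifting it: pivot it so that its left end (seen from the robot) goes into the bay first while the right end is still outside, slide that end in behind the steel post, then push the right end in so that the whole profile lies inside the bay with nothing sticking out of the open front. Leave the other things on the bench where they are.

Things in the scene. Friction and masses are not known exactly. Their poses are not given: they have to be found in the camera images.
- profile: loose aluminium frame profile lying on the bench, 25 x 25 mm square section, 240 mm long, 0.15 to 0.26 kg, dark slots along its faces; origin at the centre of its underside, its y axis along its length (towards its left end), x across it (away from the robot), z up. Starts before the bay, roughly parallel to it but shifted about 115 mm right: its right part faces the bay's right wall, its left end lies right of the post
- left_end (a point): centre of the profile's left end face (+y end), 12.5 mm above its underside
- right_end (a point): centre of the profile's right end face (-y end), 12.5 mm above its underside
- bay: fixed low plywood bay lined with paper-thin cork flush with the bench: three walls 30 mm high and 10 mm thick, open at the top and at the front (towards the robot). Origin on the bench at the middle of the open front; x points into the bay, y to its left. Inside, x from 0 (front ends of the side walls) to 65 mm (back wall), y from -145 to +145 mm
- post: fixed upright round steel post with a black cap, 31 mm in diameter, 50 mm high, just in front of the bay's open front, left of its middle (centre 20 mm in front of the open front, 68 to 83 mm left of its middle); the opening between it and the right wall is shorter than the profile. Origin at the centre of its foot
- spool: bystander: orange sample-size filament spool lying flat behind the bay, 110 mm in diameter, 50 mm high; origin under its centre
- glue_stick: bystander: white stick with orange cap, standing left of the post, 32 mm in diameter, 100 mm high; origin under its centre
- cup: bystander: yellow printed cup right of the bay, 68 mm in diameter, 75 mm high; origin under its centre
- gear: bystander: white printed gear lying left in front of the post, 56 mm in diameter, 22 mm high with its hub; origin under its centre
- jar: bystander: pale plastic jar with black lid behind the bay's left end, 56 mm in diameter, 70 mm high; origin under its centre
- screwdriver: bystander: screwdriver lying far to the left; origin under its middle
- scraper: bystander: flat scraper lying far to the right; origin under its middle

How it is judged:
By the outcome, as a careful person would: the job done as asked, in the order asked, and still so for the second after the job is handed in, with the robot touching nothing.
It also fails if it takes over 54 s, if anything falls off the work surface, if the arm or the gripper's body presses on something with over 40 N, if the wrist force passes 120 N, or if a joint passes its speed limit or range.

## Working session

There is one attempt and no reset: what is moved stays moved. The work goes in short steps, Python scripts to look and compute and a shell command to move; the robot and the scene stay as the last step left them, time stands still between calls to the robot, and variables do not carry over. Pictures are saved under pics/ and viewed, and the job is handed in when it is done.

```bash
mkdir -p pics; ls
python3 - <<'E'
from rig import monitor, grab_frame, ticket, robot
import cv2
print(monitor.read_state()); print(robot.tcp_to_tips)
for n in ["scene","top"]:
    f=grab_frame(n); cv2.imwrite(f"pics/{n}0.png",f["color"][:,:,::-1]); print(n,f["K"],f["R"],f["t"])
E
```

```text
pics
{'t': 0.0, 'joints': array([-8.00226014e+01,  5.26310569e+00,  7.05828018e+01,  5.69957522e-05,
        1.04266757e+02, -3.24953126e+00]), 'joint_vel': array([-0.04029665, -0.02975873,  0.07186081,  0.03570551,  0.04325382,
        0.02146786]), 'joint_efforts': array([-1.63468198e-03, -4.58735669e+01, -4.18022454e+01, -2.29578063e-04,
        1.18365046e-02,  2.71963768e-05]), 'tcp_pos': array([ 0.13728396, -0.58413786,  0.40354147]), 'ee_rot': array([-9.01124799e+01,  6.44149722e-03, -1.66773062e+02]), 'contact_force': array([-0.60151821, -0.02285896,  0.00489398]), 'torque': array([ 0.0291832, -0.0155886,  0.0508934]), 'width': 0.08553636976112271}
0.1734
scene [[418.92879896   0.         255.80297658]
 [  0.         418.92879896 191.42676438]
 [  0.           0.           1.        ]] [[ 0.0017096   0.99998719  0.00476486]
 [ 0.72495868  0.00204262 -0.68878933]
 [-0.68879024  0.00463188 -0.7249459 ]] [ 0.01420374 -0.3943382   1.65328188]
top [[431.4974622    0.         258.6657382 ]
 [  0.         431.4974622  199.18371817]
 [  0.           0.           1.        ]] [[ 0.01735046 -0.99970439 -0.0170321 ]
 [-0.98168422 -0.0138004  -0.19001485]
 [ 0.18972363  0.02001699 -0.98163347]] [0.00483764 0.57870498 1.4664342 ]
```

View pics/scene0.png

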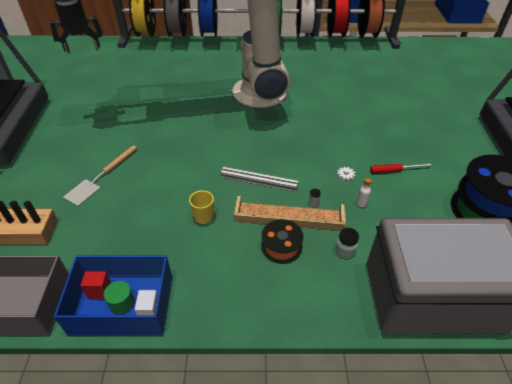

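View pics/top0.png

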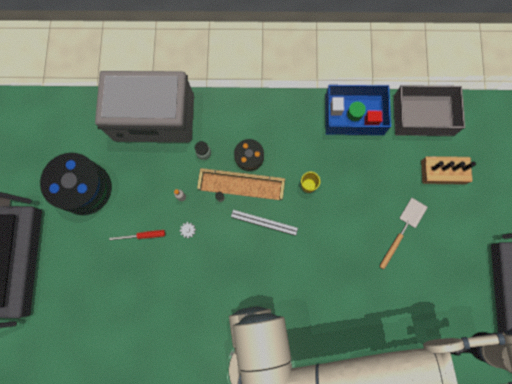

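The scene view shows the profile at about (221-297, 170-187), with the bay at (235-345, 200-228). In the top view the profile runs (233,212) to (297,232), the bay is at (198-285, 170-200), the post at (220,196), the gear at (188,230) and the glue stick at (180,195). Next I'll zoom in for exact corners.

```bash
cat > h.py <<'E'
import numpy as np, cv2
from rig import monitor, grab_frame
def ray(f,u,v,z):
    K,R,t=f["K"],f["R"],np.array(f["t"]); c=-R.T@t
    d=R.T@np.linalg.inv(K)@np.array([u,v,1.]); return (c+d*(z-c[2])/d[2])
def proj(f,X):
    x=f["K"]@(f["R"]@np.array(X)+f["t"]); return x[:2]/x[2]
def crop(f,name,x0,y0,w,h,s):
    im=cv2.resize(f["color"][y0:y0+h,x0:x0+w,::-1],None,fx=s,fy=s,interpolation=cv2.INTER_CUBIC)
    for i in range(0,w,10): cv2.putText(im,str(x0+i),(i*s,8),0,.3,(255,255,255),1); cv2.line(im,(i*s,10),(i*s,14),(255,255,255),1)
    for i in range(0,h,10): cv2.putText(im,str(y0+i),(0,i*s+3),0,.3,(255,255,255),1)
    cv2.imwrite(name,im)
def profile_top(f,z=0.025,lo=105,x=(190,320),y=(160,250)):
    c=f["color"].astype(int); sat=c.max(2)-c.min(2)
    m=((sat<35)&(c.min(2)>lo)).astype(np.uint8)
    k=np.zeros_like(m);k[y[0]:y[1],x[0]:x[1]]=1;m*=k
    m=cv2.morphologyEx(m,cv2.MORPH_CLOSE,np.ones((3,3),np.uint8))
    cs,_=cv2.findContours(m,0,2); 
    for c in sorted(cs,key=cv2.contourArea)[::-1][:2]:
        r=cv2.minAreaRect(c); b=cv2.boxPoints(r)
        print(r, [ray(f,*p,z)[:2].round(4).tolist() for p in b])
E
python3 - <<'E'
from h import *
f=grab_frame("top"); profile_top(f); crop(f,"pics/t1.png",170,155,130,90,6)
s=grab_frame("scene"); crop(s,"pics/s1.png",190,155,180,110,4)
profile_top(s,x=(200,310),y=(160,192))
E
```

```text
((264.1603698730469, 221.68869018554688), (67.99346923828125, 8.10427188873291), 15.945395469665527) [[0.5209, 0.1147], [0.5493, 0.1076], [0.4854, -0.1267], [0.4575, -0.1188]]
((192.5, 229.5), (13.0, 5.0), 90.0) [[0.4944, 0.2583], [0.4947, 0.2404], [0.4482, 0.2383], [0.4479, 0.2561]]
((259.33709716796875, 176.36105346679688), (77.70271301269531, 6.957659721374512), 10.713123321533203) [[0.4873, -0.1246], [0.4563, -0.1222], [0.52, 0.1139], [0.5491, 0.108]]
```

View pics/t1.png

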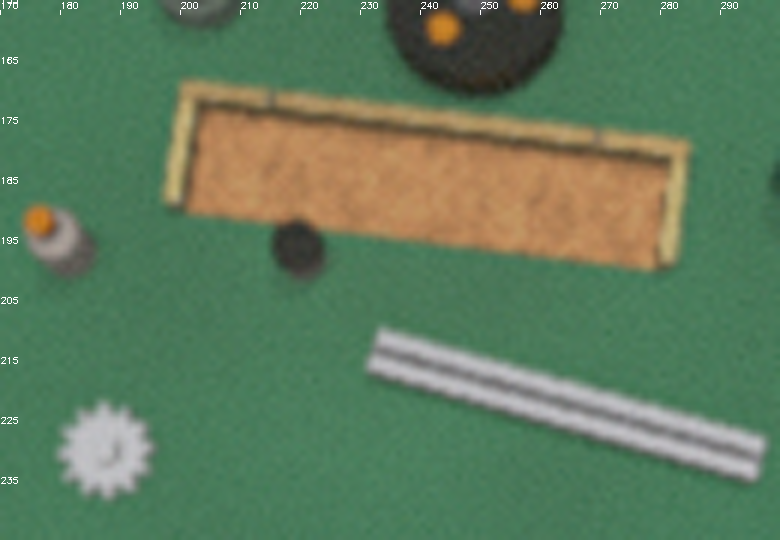

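View pics/s1.png

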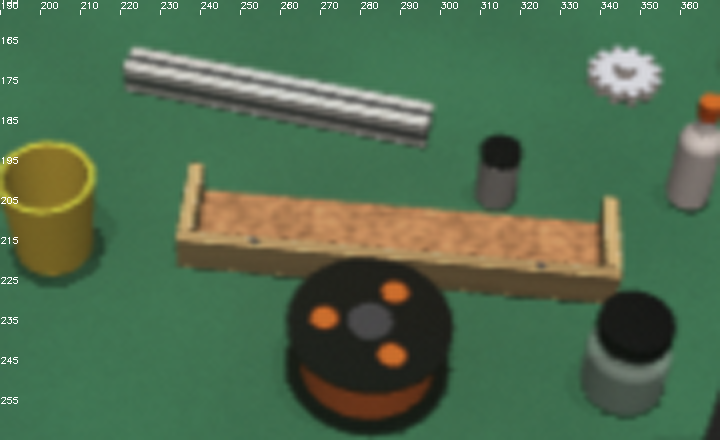

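Run:
```python
from h import *
f=grab_frame("top"); s=grab_frame("scene")
def T(x,y,z): return ray(f,170+x/6-.4,155+y/6-.4,z)[:2]
def S(x,y,z): return ray(s,190+x/4-.4,155+y/4-.4,z)[:2]
P={}
for n,a,z in [("BLo",(182,80),.03),("BRo",(690,142),.03),("FLo",(164,204),.03),("FRo",(677,266),.03),("FLi_z0",(188,212),0),("FRi_z0",(655,269),0),("post",(297,245),.05),("gear",(105,450),.015),("glue",(39,221),.1)]:
    P[n]=T(*a,z); print(n,P[n].round(4))
for n,a,z in [("BRo",(178,240),.03),("BLo",(621,275),.03),("FRo",(190,165),.03),("FLo",(620,198),.03),("post",(500,152),.05),("gear",(625,73),.015),("glue",(712,105),.1),("cup",(48,177),.075),("spool",(370,322),.05),("jar",(637,325),.07)]:
    print("S",n,S(*a,z).round(4))
d=P["BLo"]-P["BRo"]; print(np.hypot(*d),np.degrees(np.arctan2(-d[0],d[1])))
```

```text
BLo [0.6966 0.2307]
BRo [ 0.6619 -0.078 ]
FLo [0.6193 0.2382]
FRo [ 0.5856 -0.0707]
FLi_z0 [0.621  0.2283]
FRi_z0 [ 0.5894 -0.0584]
post [0.5912 0.1548]
gear [0.4718 0.2694]
glue [0.5932 0.298 ]
S BRo [ 0.6623 -0.0764]
S BLo [0.6932 0.23  ]
S FRo [ 0.5905 -0.07  ]
S FLo [0.622  0.2398]
S post [0.5957 0.154 ]
S gear [0.477  0.2676]
S glue [0.5973 0.2967]
S cup [ 0.6439 -0.1651]
S spool [0.7496 0.0534]
S jar [0.7671 0.223 ]
0.3106639177787533 -6.409569104805498
```

```bash
cat >> h.py <<'E'
from scipy.spatial.transform import Rotation as Ro
B0=np.array([.604,.084]); BY=np.radians(-6.1)
BX=np.array([np.cos(BY),np.sin(BY)]); BYv=np.array([-np.sin(BY),np.cos(BY)])
def tobay(p): d=np.array(p)[:2]-B0; return np.array([d@BX,d@BYv])
def toworld(b): return B0+b[0]*BX+b[1]*BYv
def goto(x,y,z,yaw):
    s=monitor.read_state(); R=Ro.from_euler('xyz',s["ee_rot"],degrees=True)
    d=R.inv().apply(np.array([x,y,z])-s["tcp_pos"])/.25
    T=Ro.from_euler('xyz',[-90,0,yaw],degrees=True)
    rv=(R.inv()*T).as_rotvec()/(2*np.pi)
    print("t",s["t"],"shift",d.round(3),"turn",rv.round(4),"F",s["contact_force"].round(1))
E
python3 - <<'E'
from h import *
goto(.496,.094,.30,-205+0)
E
```

```text
t 0.3 shift [-2.017  0.419 -2.312] turn [1.000e-04 1.062e-01 0.000e+00] F [ 0.3 -0.3  0.2]
```

```bash
python3 -m handwheel '[[0,-0.11,0.02,-0.13,0,0,0],[0,-0.22,0.04,-0.25,0,0,0],[0,-0.33,0.06,-0.38,0,0,0],[0,-0.45,0.08,-0.51,0,0,0],[0,-0.57,0.1,-0.65,0,0,0],[0,-0.69,0.12,-0.79,0,0,0],[0,-0.81,0.14,-0.93,0,0,0],[0,-0.85,0.14,-0.99,0,0,0]]'
python3 -m handwheel '[[0,-0.11,0.02,-0.13,0,0,0],[0,-0.22,0.04,-0.25,0,0,0],[0,-0.33,0.06,-0.38,0,0,0],[0,-0.45,0.08,-0.51,0,0,0],[0,-0.57,0.1,-0.65,0,0,0],[0,-0.69,0.12,-0.79,0,0,0],[0,-0.81,0.14,-0.93,0,0,0],[0,-0.85,0.14,-0.99,0,0,0]]'
python3 - <<'E'
from h import *
goto(.496,.094,.28,-205)
E
```

```text
t: 1.1
tcp_pos: [0.2885, -0.2917, 0.369]
ee_rot: [-90.1, 0.1, -166.6]
contact_force: [-0.7, -0.5, 0.0]
width: -0.0002
t: 1.9
tcp_pos: [0.4386, 0.0015, 0.3336]
ee_rot: [-90.2, 0.0, -166.4]
contact_force: [-0.3, 0.3, 0.2]
width: -0.0002
t 1.9 shift [-0.31   0.215 -0.305] turn [5.000e-04 1.072e-01 1.000e-04] F [-0.3  0.3  0.2]
```

```bash
python3 -m handwheel '[[0,-0.08,0.05,-0.08,0,0.02,0],[0,-0.16,0.11,-0.16,0,0.04,0],[0,-0.24,0.17,-0.24,0,0.06,0],[0,-0.31,0.22,-0.305,0,0.08,0],[0,-0.31,0.22,-0.305,0,0.1,0],[0,-0.31,0.22,-0.305,0,0.107,0],[0,-0.31,0.22,-0.305,0,0.107,0],[0,-0.31,0.22,-0.305,0,0.107,0]]'
python3 - <<'E'
from h import *
w=grab_frame("wrist"); cv2.imwrite("pics/w1.png",w["color"][:,:,::-1]); 
s=grab_frame("scene"); crop(s,"pics/s2.png",190,90,180,140,4)
goto(.496,.094,.184,-205)
E
```

```text
t: 2.7
tcp_pos: [0.496, 0.094, 0.279]
ee_rot: [-90.1, -0.1, 155.2]
contact_force: [0.2, 0.7, -0.6]
width: 0.0005
t 2.8 shift [-0.    0.38  0.  ] turn [0.0004 0.0003 0.0002] F [-0.2 -0.4  0.1]
```

View pics/w1.png

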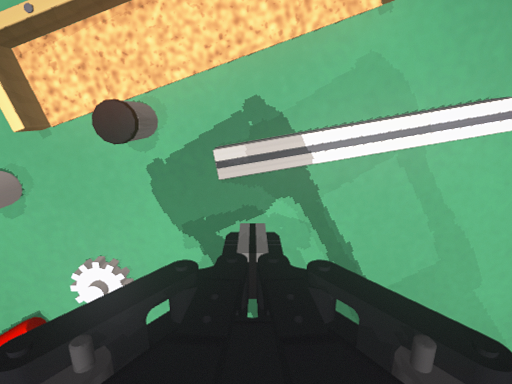

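View pics/s2.png

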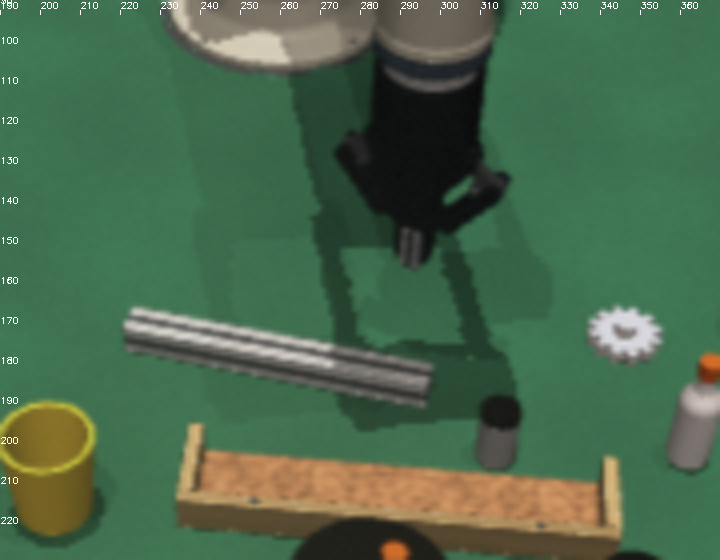

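Wrist view: closed tips at (252,228), in front of the profile's left part, whose end is at (215,165). The way down is clear. I'll lower the tool and push to pivot the profile.

```bash
python3 -m handwheel '[[0,0,0.19,0,0,0,0],[0,0,0.36,0,0,0,0],[0,0,0.38,0,0,0,0],[0,0,0.38,0,0,0,0],[0,-0.03,0.38,0,0,0,0],[0,-0.06,0.38,0,0,0,0],[0,-0.09,0.38,0,0,0,0],[0,-0.11,0.38,0,0,0,0]]'
python3 -m handwheel '[[0,-0.02,0,0,0,0,0],[0,-0.04,0,0,0,0,0],[0,-0.06,0,0,0,0,0],[0,-0.08,0,0,0,0,0],[0,-0.1,0,0,0,0,0],[0,-0.12,0,0,0,0,0],[0,-0.12,0,0,0,0,0],[0,-0.12,0,0,0,0,0]]'
python3 - <<'E'
from h import *
f=grab_frame("top"); crop(f,"pics/t2.png",170,155,130,100,6)
s=grab_frame("scene"); crop(s,"pics/s3.png",190,120,180,140,4)
profile_top(s,x=(200,310),y=(155,205))
E
```

```text
t: 3.6
tcp_pos: [0.5221, 0.0822, 0.1855]
ee_rot: [-90.2, 0.0, 155.1]
contact_force: [-0.7, 1.1, 0.3]
width: -0.0002
t: 4.4
tcp_pos: [0.5494, 0.0695, 0.1854]
ee_rot: [-90.2, 0.0, 155.1]
contact_force: [-0.7, -0.3, -0.0]
width: -0.0001
((255.30657958984375, 180.90838623046875), (73.91625213623047, 6.992077827453613), 25.34617805480957) [[0.4679, -0.126], [0.4386, -0.1181], [0.5762, 0.0864], [0.6015, 0.0762]]
```

View pics/s3.png

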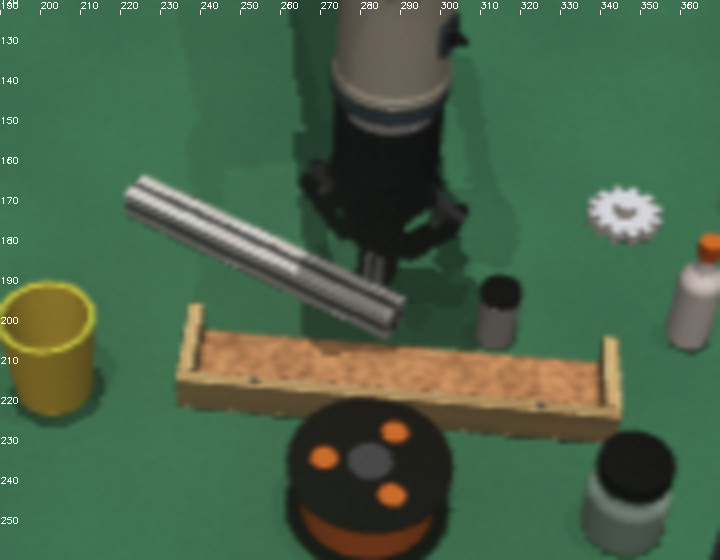

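View pics/t2.png

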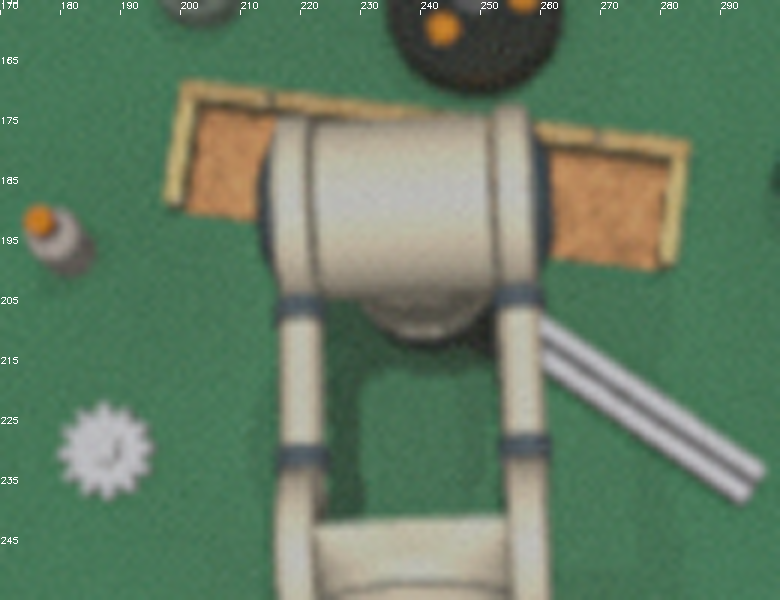

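The profile is now pivoted about 34° in world, which is about 28° relative to the bay. Its left end is at about (0.589, 0.081), just in front of the opening and right of the post (scene view, about (288,200)). Next I'll lift the tool and go to the right end face.

```bash
python3 - <<'E'
from h import *
goto(.4374,-.1453,.27,-123.8)
E
python3 -m handwheel '[[0,0.06,0,0,0,0,0],[0,0.06,-0.19,0,0,0,0],[0,0.06,-0.38,0,0,0,0],[0,0.06,-0.4,0,0,0,0],[0,0.06,-0.4,0.15,0,-0.024,0],[0,0.06,-0.4,0.3,0,-0.047,0],[0,0.06,-0.4,0.45,0,-0.071,0],[0,0.06,-0.4,0.45,0,-0.09,0]]'
python3 - <<'E'
from h import *
goto(.4374,-.1453,.27,-123.8)
E
```

```text
t 4.5 shift [ 0.044 -0.342  0.967] turn [ 0.0004 -0.2253 -0.0005] F [-0.5 -0.6  0.2]
t: 5.3
tcp_pos: [0.4867, -0.0293, 0.2849]
ee_rot: [-90.1, 0.1, -172.4]
contact_force: [0.4, 0.7, -1.0]
width: -0.0003
t 5.3 shift [0.257 0.058 0.434] turn [ 0.     -0.1349 -0.0004] F [ 0.4  0.7 -1. ]
```

```bash
python3 -m handwheel '[[0,0.07,0,0.12,0,-0.023,0],[0,0.14,0,0.24,0,-0.046,0],[0,0.2,0,0.35,0,-0.07,0],[0,0.257,0.02,0.434,0,-0.093,0],[0,0.257,0.05,0.434,0,-0.116,0],[0,0.257,0.06,0.434,0,-0.135,0],[0,0.257,0.06,0.434,0,-0.135,0],[0,0.257,0.06,0.434,0,-0.135,0]]'
python3 - <<'E'
from h import *
goto(.4374,-.1453,.184,-123.8)
w=grab_frame("wrist"); cv2.imwrite("pics/w2.png",w["color"][:,:,::-1])
f=grab_frame("top"); crop(f,"pics/t3.png",170,155,130,100,6); profile_top(f)
s=grab_frame("scene"); crop(s,"pics/s4.png",190,120,180,140,4);profile_top(s,x=(200,310),y=(155,205))
E
```

```text
t: 6.1
tcp_pos: [0.4375, -0.1452, 0.2696]
ee_rot: [-89.9, 0.1, -123.9]
contact_force: [0.4, 0.4, 0.5]
width: 0.0002
t 6.1 shift [ 0.001  0.342 -0.   ] turn [-0.0002 -0.0004 -0.0004] F [0.4 0.4 0.5]
((280.5999755859375, 213.3000030517578), (89.1968002319336, 35.17002868652344), 15.255118370056152) [[0.5128, 0.1052], [0.6375, 0.0752], [0.5556, -0.2348], [0.4338, -0.2007]]
((287.64654541015625, 243.49136352539062), (7.353161334991455, 14.575016021728516), 23.198591232299805) [[0.408, -0.0685], [0.4556, -0.0884], [0.4457, -0.1123], [0.3983, -0.0923]]
((256.1131591796875, 181.31674194335938), (73.91625213623047, 7.515294551849365), 25.34617805480957) [[0.4708, -0.1237], [0.4394, -0.1152], [0.5769, 0.0891], [0.604, 0.0781]]
```

View pics/w2.png

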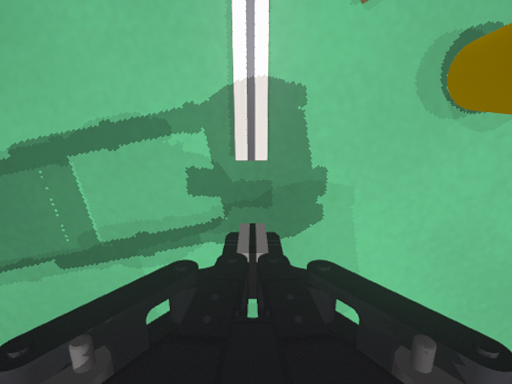

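View pics/t3.png

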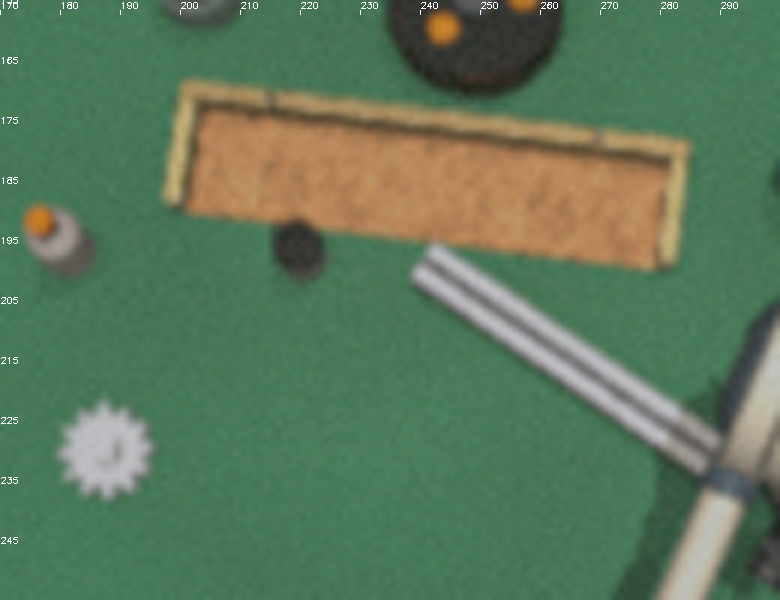

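Wrist view: the profile is vertical and centred at column 251, with its right end at row 160, right over the finger centreline at column 252. In the top view its left end (237,199) is at the front line, and the profile's line passes right of the post. I'll lower and push along the axis.

```bash
python3 -m handwheel '[[0,0,0.19,0,0,0,0],[0,0,0.33,0,0,0,0],[0,0,0.342,0,0,0,0],[0,-0.03,0.342,0,0,0,0],[0,-0.06,0.342,0,0,0,0],[0,-0.09,0.342,0,0,0,0],[0,-0.12,0.342,0,0,0,0],[0,-0.15,0.342,0,0,0,0]]'
python3 -m handwheel '[[0,-0.03,0,0,0,0,0],[0,-0.06,0,0,0,0,0],[0,-0.09,0,0,0,0,0],[0,-0.12,0,0,0,0,0],[0,-0.15,0,0,0,0,0],[0,-0.18,0,0,0,0,0],[0,-0.2,0,0,0,0,0],[0,-0.2,0,0,0,0,0]]'
python3 - <<'E'
from h import *
w=grab_frame("wrist"); cv2.imwrite("pics/w3.png",w["color"][:,:,::-1])
f=grab_frame("top"); crop(f,"pics/t4.png",170,155,130,100,6)
E
```

```text
t: 7.05
tcp_pos: [0.4595, -0.1135, 0.1858]
ee_rot: [-89.8, 0.1, -123.8]
contact_force: [-0.4, -1.4, 1.7]
width: 0.0001
t: 7.85
tcp_pos: [0.4877, -0.0712, 0.1858]
ee_rot: [-89.8, 0.2, -123.8]
contact_force: [0.5, 0.0, -0.6]
width: -0.0004
```

View pics/w3.png

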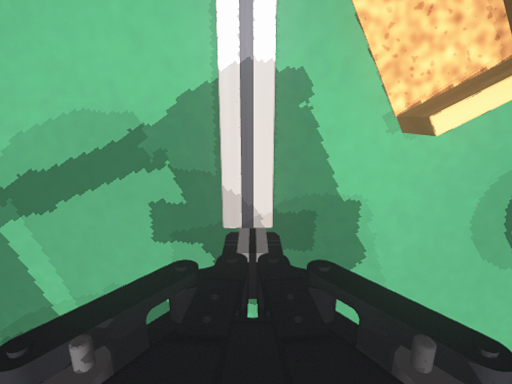

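View pics/t4.png

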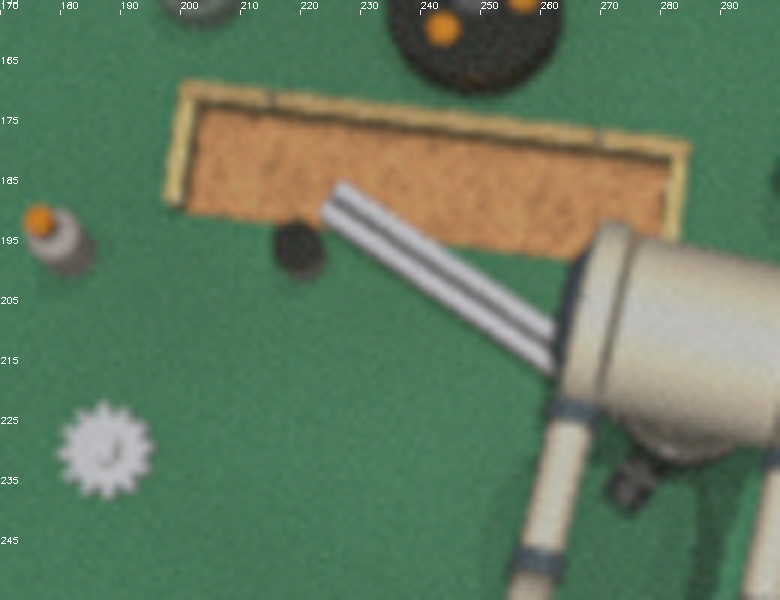

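It slid straight. The left end at (224,188) in the top view is inside the bay and clear of the post at (219,196). I'll continue.

```bash
python3 -m handwheel '[[0,-0.03,0,0,0,0,0],[0,-0.06,0,0,0,0,0],[0,-0.09,0,0,0,0,0],[0,-0.12,0,0,0,0,0],[0,-0.15,0,0,0,0,0],[0,-0.18,0,0,0,0,0],[0,-0.2,0,0,0,0,0],[0,-0.2,0,0,0,0,0]]'
python3 - <<'E'
from h import *
w=grab_frame("wrist"); cv2.imwrite("pics/w4.png",w["color"][:,:,::-1])
f=grab_frame("top"); crop(f,"pics/t5.png",170,155,130,100,6)
E
```

```text
t: 8.75
tcp_pos: [0.5156, -0.0294, 0.1858]
ee_rot: [-89.8, 0.2, -123.8]
contact_force: [-0.5, 0.4, -0.5]
width: 0.0
```

View pics/t5.png

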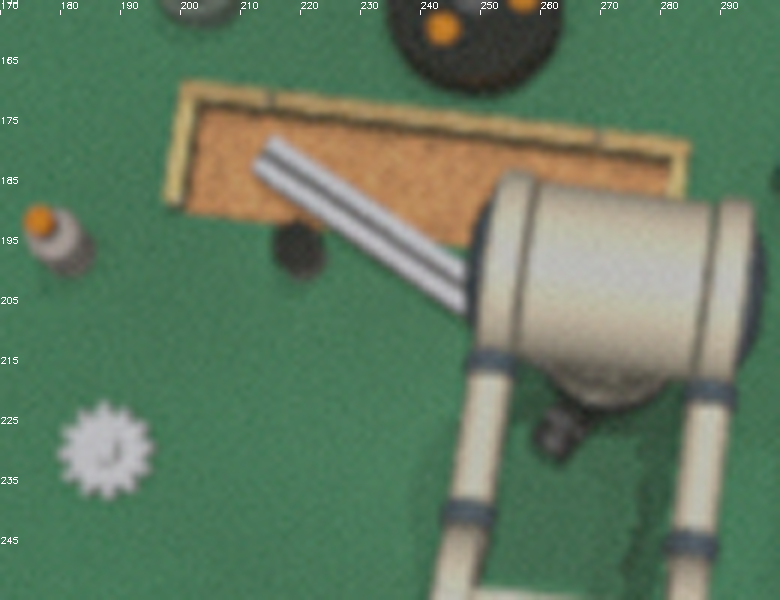

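View pics/w4.png

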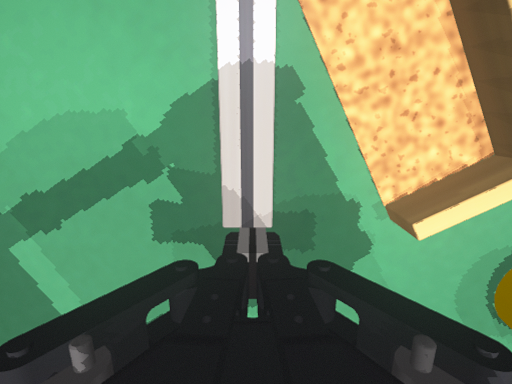

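```bash
python3 -m handwheel '[[0,-0.03,0,0,0,0,0],[0,-0.055,0,0,0,0,0],[0,-0.075,0,0,0,0,0],[0,-0.09,0,0,0,0,0],[0,-0.1,0,0,0,0,0],[0,-0.1,0,0,0,0,0],[0,-0.1,0,0,0,0,0],[0,-0.1,0,0,0,0,0]]'
python3 - <<'E'
from h import *
f=grab_frame("top"); crop(f,"pics/t6.png",170,155,130,100,6)
s=monitor.read_state();print(s["contact_force"])
E
```

```text
t: 9.65
tcp_pos: [0.5292, -0.0092, 0.1861]
ee_rot: [-89.8, 0.2, -123.8]
contact_force: [-0.6, -0.5, 0.3]
width: -0.0002
[ 1.11818782 -0.32220524  0.37731157]
```

View pics/t6.png

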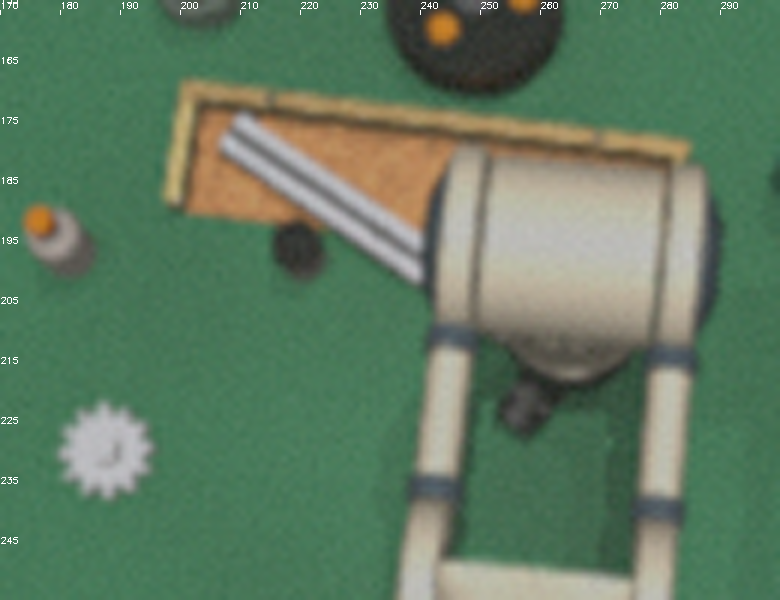

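The left end, at (208,178) in the top view, is behind the post near the back wall. The right end is still outside. Next I'll retreat and move round to the front face near the right end.

```bash
python3 -m handwheel '[[0,0.08,0,0,0,0,0],[0,0.12,-0.16,0,0,0,0],[0,0.12,-0.34,0,0,0,0],[0,0.12,-0.36,0,0,0.023,0],[0,0.12,-0.36,0,0,0.046,0],[0,0.12,-0.36,0,0,0.07,0],[0,0.12,-0.36,0,0,0.093,0],[0,0.12,-0.36,0,0,0.1,0]]'
python3 - <<'E'
from h import *
goto(.5175,.041,.275,157)
f=grab_frame("top"); crop(f,"pics/t7.png",170,155,130,100,6)
s=grab_frame("scene"); crop(s,"pics/s7.png",190,120,180,140,4)
E
```

```text
t: 10.5
tcp_pos: [0.512, -0.0343, 0.2761]
ee_rot: [-89.9, 0.3, -160.1]
contact_force: [-0.3, -0.8, 0.3]
width: -0.0
t 10.5 shift [-0.123  0.005 -0.276] turn [ 0.0002  0.1192 -0.0008] F [-0.3 -0.8  0.3]
```

View pics/s7.png

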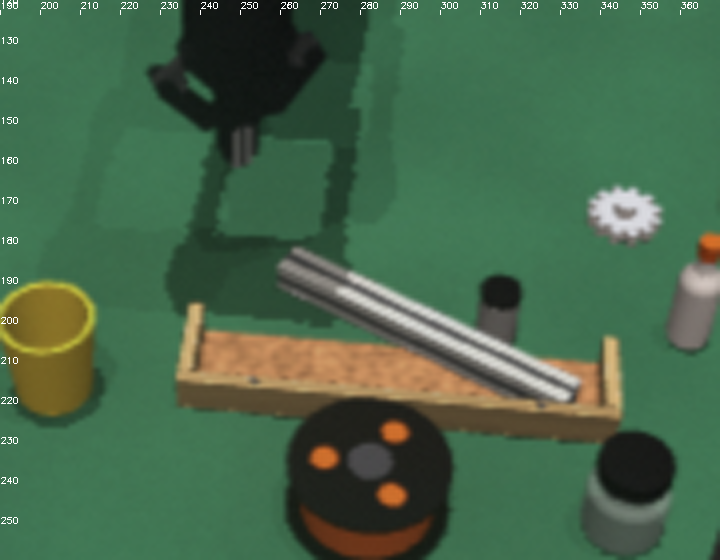

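Scene view: the left end (331,218) is in the bay at the back wall, and the right end (262,187) is outside. Next: into position in front of it, then down.

```bash
python3 -m handwheel '[[0,-0.04,0,-0.09,0,0.023,0],[0,-0.08,0,-0.18,0,0.046,0],[0,-0.123,0,-0.276,0,0.07,0],[0,-0.123,0,-0.276,0,0.093,0],[0,-0.123,0,-0.276,0,0.116,0],[0,-0.123,0,-0.276,0,0.12,0],[0,-0.123,0,-0.276,0,0.12,0],[0,-0.123,0,-0.276,0,0.12,0]]'
python3 - <<'E'
from h import *
w=grab_frame("wrist"); cv2.imwrite("pics/w8.png",w["color"][:,:,::-1])
goto(.5175,.041,.184,157)
E
```

```text
t: 11.4
tcp_pos: [0.5171, 0.0409, 0.2761]
ee_rot: [-90.2, 0.2, 157.1]
contact_force: [-0.2, 0.9, 0.6]
width: -0.0002
t 11.45 shift [ 0.     0.369 -0.   ] turn [ 0.0004  0.0003 -0.0007] F [ 0.  -0.9 -0.2]
```

View pics/w8.png

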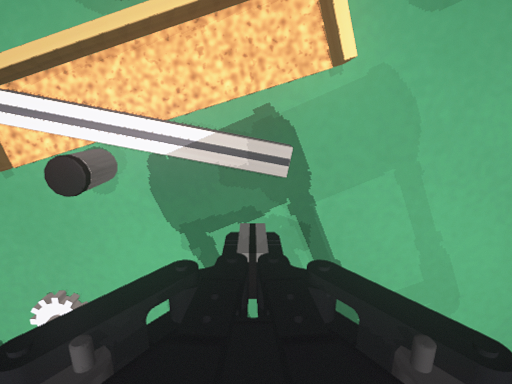

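Wrist view: the tips (252,228) are free on the bench side of the profile, about 35 px left of its right end (290,160). The post at (70,175) is well clear. I'll lower and push.

```bash
python3 -m handwheel '[[0,0,0.19,0,0,0,0],[0,0,0.36,0,0,0,0],[0,0,0.369,0,0,0,0],[0,0,0.369,0,0,0,0],[0,-0.03,0.369,0,0,0,0],[0,-0.06,0.369,0,0,0,0],[0,-0.09,0.369,0,0,0,0],[0,-0.12,0.369,0,0,0,0]]'
python3 -m handwheel '[[0,-0.03,0,0,0,0,0],[0,-0.06,0,0,0,0,0],[0,-0.09,0,0,0,0,0],[0,-0.12,0,0,0,0,0],[0,-0.14,0,0,0,0,0],[0,-0.16,0,0,0,0,0],[0,-0.16,0,0,0,0,0],[0,-0.16,0,0,0,0,0]]'
python3 - <<'E'
from h import *
w=grab_frame("wrist"); cv2.imwrite("pics/w9.png",w["color"][:,:,::-1])
s=grab_frame("scene"); crop(s,"pics/s9.png",190,120,180,140,4)
print(tobay(monitor.read_state()["tcp_pos"]))
E
```

```text
t: 12.25
tcp_pos: [0.5463, 0.0289, 0.1854]
ee_rot: [-90.2, 0.3, 157.1]
contact_force: [-0.7, 1.3, 1.0]
width: 0.0001
t: 13.05
tcp_pos: [0.5832, 0.0133, 0.1855]
ee_rot: [-90.2, 0.3, 157.1]
contact_force: [0.2, 0.0, -0.2]
width: 0.0003
[-0.01334646 -0.07242513]
```

View pics/w9.png

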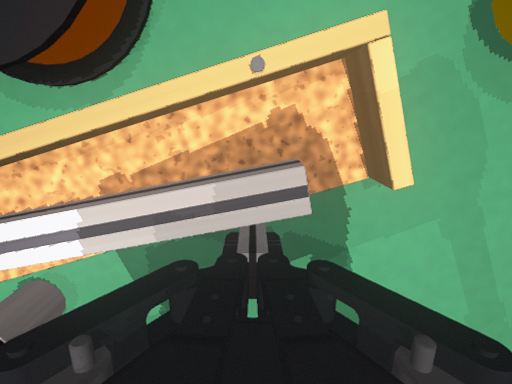

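View pics/s9.png

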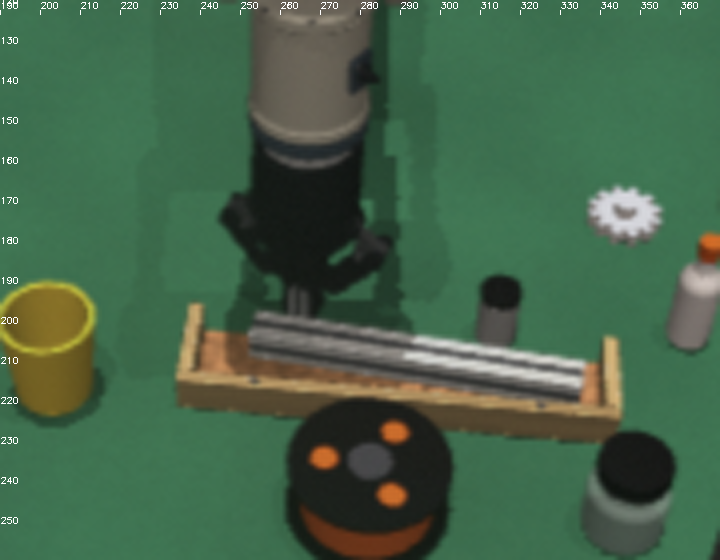

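The right end (wrist view (308,185)) is at the front and right of the bay, clear of the right wall (380,170). I'll continue the push.

```bash
python3 -m handwheel '[[0,-0.03,0,0,0,0,0],[0,-0.06,0,0,0,0,0],[0,-0.085,0,0,0,0,0],[0,-0.11,0,0,0,0,0],[0,-0.125,0,0,0,0,0],[0,-0.135,0,0,0,0,0],[0,-0.135,0,0,0,0,0],[0,-0.135,0,0,0,0,0]]'
python3 - <<'E'
from h import *
w=grab_frame("wrist"); cv2.imwrite("pics/w10.png",w["color"][:,:,::-1])
s=grab_frame("scene"); crop(s,"pics/s10.png",190,120,180,140,4)
print(tobay(monitor.read_state()["tcp_pos"]))
E
```

```text
t: 13.95
tcp_pos: [0.6142, 0.0002, 0.1858]
ee_rot: [-90.2, 0.4, 157.1]
contact_force: [-0.1, -0.6, -0.7]
width: 0.0001
[ 0.01890436 -0.08217527]
```

View pics/w10.png

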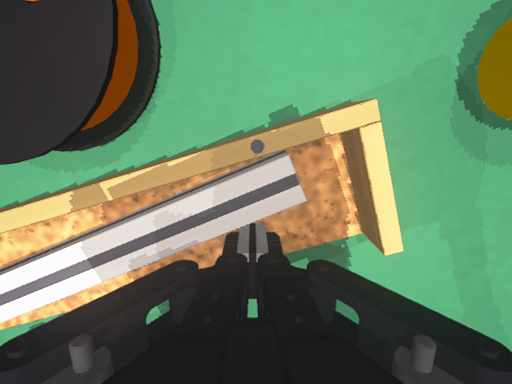

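View pics/s10.png

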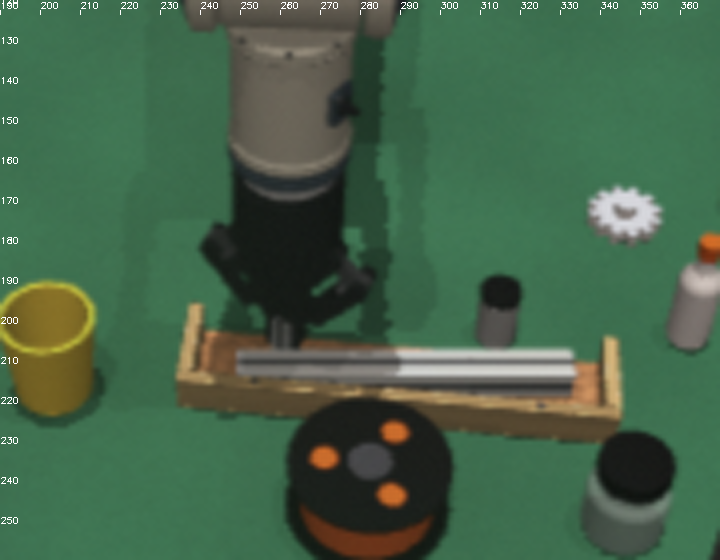

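The right part is at the back wall and the profile looks overrotated, with its left end swung towards the front. I'll retreat, then measure.

```bash
python3 -m handwheel '[[0,0.1,0,0,0,0,0],[0,0.2,0,0,0,0,0],[0,0.25,-0.15,0,0,0,0],[0,0.32,-0.3,0,0,0,0],[0,0.4,-0.36,0.1,0,0,0],[0,0.4,-0.36,0.1,0,0,0],[0,0.4,-0.36,0.1,0,0,0],[0,0.4,-0.36,0.1,0,0,0]]'
python3 - <<'E'
from h import *
s=grab_frame("scene"); crop(s,"pics/s11.png",230,190,130,60,6)
f=grab_frame("top"); crop(f,"pics/t11.png",180,160,120,60,6)
c=s["color"].astype(int)
for u,v in [(333,207.5),(334,214.5),(249,207.5),(249,214)]: 
    p=ray(s,u-.4,v-.4,.025); print((tobay(p)*1000).round(1))
E
```

```text
t: 14.85
tcp_pos: [0.5117, 0.0162, 0.2741]
ee_rot: [-90.2, 0.3, 157.1]
contact_force: [-0.3, -0.3, -1.3]
width: 0.0003
[ 12.2 123.1]
[ 38.5 125.3]
[  38.4 -116.6]
[  62.7 -113.8]
```

View pics/s11.png

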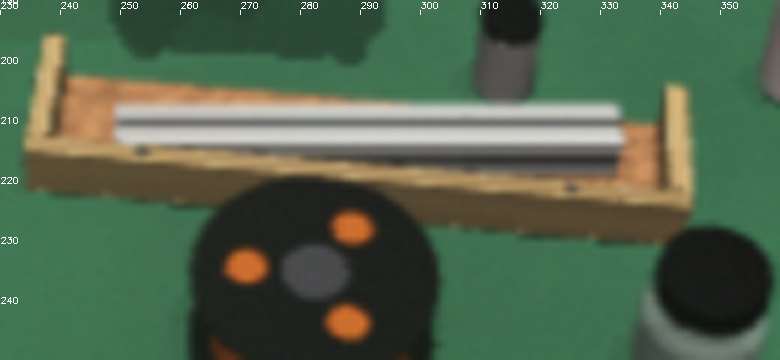

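View pics/t11.png

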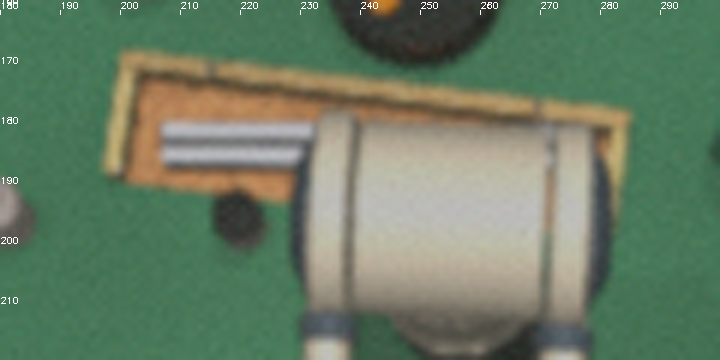

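```bash
python3 -m handwheel '[[0,0,-0.1,0.19,0,0,0],[0,0,-0.2,0.38,0,0,0],[0,0.05,-0.2,0.57,0,0,0],[0,0.1,-0.2,0.76,0,0,0],[0,0.1,-0.2,0.95,0,0,0],[0,0.1,-0.2,0.99,0,0,0],[0,0.1,-0.2,0.99,0,0,0],[0,0.1,-0.2,0.99,0,0,0]]'
python3 - <<'E'
from h import *
f=grab_frame("top"); crop(f,"pics/t12.png",165,140,130,100,6); cv2.imwrite("pics/tf.png",f["color"][:,:,::-1])
c=f["color"].astype(int); sat=c.max(2)-c.min(2)
m=((sat<35)&(c.min(2)>100)).astype(np.uint8); m[:173]=0;m[202:]=0;m[:,:200]=0;m[:,285:]=0
m=cv2.morphologyEx(m,cv2.MORPH_CLOSE,np.ones((3,3),np.uint8))
k=max(cv2.findContours(m,0,2)[0],key=cv2.contourArea)
for p in cv2.boxPoints(cv2.minAreaRect(k)): print(p,(tobay(ray(f,*p,.025))*1000).round(1))
E
```

```text
t: 15.75
tcp_pos: [0.3929, -0.2016, 0.3224]
ee_rot: [-90.2, 0.2, 157.1]
contact_force: [0.4, 0.3, -0.2]
width: 0.0002
[207. 180.] [ 35.9 124.3]
[272. 180.] [  64.1 -110.4]
[272. 188.] [  34.6 -113.9]
[207. 188.] [  6.4 119.9]
```

View pics/t12.png

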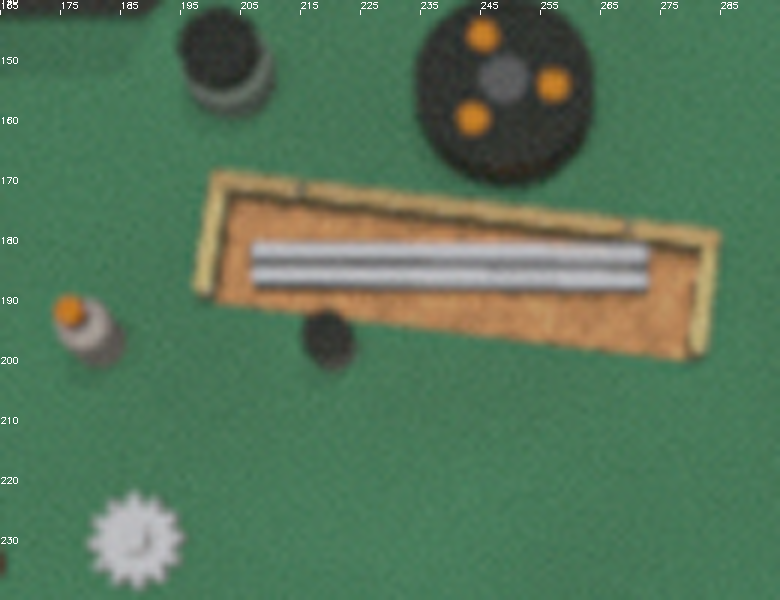

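Both views show the whole profile inside the bay. The left front corner is 6–12 mm behind the front line, and the ends are at y of about +122 and -114. In the crop the glue stick (177,193), gear (187,230), spool (250,153) and jar (202,148) are where they were, and the arm is clear.

Run:
```python
from rig import ticket, monitor
print(monitor.read_state()["contact_force"]); print(ticket.hand_in())
```

```text
[ 0.65059459 -0.15694157 -0.19408381]
the job is handed in; nothing more can be done
None
```

The profile is in the bay and the job is handed in at about 16 s of the 54 s allowed. I did it with the closed fingertips, never gripping or lifting the profile:

1. I pivoted the profile to about 28° relative to the bay by pushing its front face near the left end.
2. I pushed on its right end face to slide the left end in behind the post.
3. I pushed the right end in.

**Final position:** Both cameras put the whole profile inside. It lies at about 7° to the bay, with its right part against the back wall. Its ends are at about +122 and -114 mm, inside the ±145 mm walls.

**Disagreement:** The cameras differ on how far the left front corner sits behind the open front: about 12 mm from the scene view and 6 mm from the top view. I left it there, because a corrective push would have brought the gripper close to the post.

**Other checks:** The force readings I took stayed within about 2 N. In the last top view the glue stick, gear, spool and jar looked undisturbed, and the arm was well clear. I did not re-check the cup, screwdriver and scraper in that view, but no push went near them.

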